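# Clip the lid of a food box shut all round

## Task

The lid is on the glass food box, but none of its four rim flaps is clipped yet. Go round the rim and press each flap down with the fingertips until it clicks shut and stays flat. Do not pick up, tip or shove the box, and leave the mug, the jam jar and the teaspoon alone.

Things in the scene. Friction and masses are not known exactly. Their poses are not given: they have to be found in the camera images.
- food_box: glass food box of biscuits, grey plastic lid on it, not yet clipped; 186 (its x) x 146 (its y) x 68 mm over the shut flaps, foot 146 x 106 mm, about 0.9 kg, loose on the worktop. Origin: centre of its underside, z up. Lid: sunk middle 65 mm above the underside, frame and corners round it 67 mm; its rim is four hinged flaps, one a side, tilted up at the start.
- end_flap_a (a joint): tilt (rad) of the rim flap on the box's short +x side. 0: flat, clicked shut. Starts at 0.36 to 0.45, outer edge 8 to 12 mm higher than shut. Pressed down on its pad it swings easily to 0.33, then resists with up to about 15 N (more nearer the hinge); past about 0.15 it clicks, springs to 0 and stays shut. Let go between 0.15 and 0.33 it springs up again.
- end_flap_a_pad (a point): centre of the ribbed thumb pad (12 mm across the rim, 40 along it) on top of that flap: 18 mm outside the hinge line, 68.4 mm above the underside when shut. Flap 78 mm along the rim, 26 wide; hinge line 66 mm from the box's middle towards its +x, 66 mm up; a 16 mm skirt hangs from the outer edge. Site x: outward from the box, y: along the rim, z: up out of the flap.
- end_flap_b (a joint): tilt (rad) of the rim flap on the box's short -x side. 0: flat, clicked shut. Starts at 0.36 to 0.45, outer edge 8 to 12 mm higher than shut. Pressed down on its pad it swings easily to 0.33, then resists with up to about 15 N (more nearer the hinge); past about 0.15 it clicks, springs to 0 and stays shut. Let go between 0.15 and 0.33 it springs up again.
- end_flap_b_pad (a point): centre of the ribbed thumb pad (12 mm across the rim, 40 along it) on top of that flap: 18 mm outside the hinge line, 68.4 mm above the underside when shut. Flap 78 mm along the rim, 26 wide; hinge line 66 mm from the box's middle towards its -x, 66 mm up; a 16 mm skirt hangs from the outer edge. Site x: outward from the box, y: along the rim, z: up out of the flap.
- side_flap_a (a joint): tilt (rad) of the rim flap on the box's long +y side. 0: flat, clicked shut. Starts at 0.36 to 0.45, outer edge 8 to 12 mm higher than shut. Pressed down on its pad it swings easily to 0.33, then resists with up to about 15 N (more nearer the hinge); past about 0.15 it clicks, springs to 0 and stays shut. Let go between 0.15 and 0.33 it springs up again.
- side_flap_a_pad (a point): centre of the ribbed thumb pad (12 mm across the rim, 40 along it) on top of that flap: 18 mm outside the hinge line, 68.4 mm above the underside when shut. Flap 118 mm along the rim, 26 wide; hinge line 46 mm from the box's middle towards its +y, 66 mm up; a 16 mm skirt hangs from the outer edge. Site x: outward from the box, y: along the rim, z: up out of the flap.
- side_flap_b (a joint): tilt (rad) of the rim flap on the box's long -y side. 0: flat, clicked shut. Starts at 0.36 to 0.45, outer edge 8 to 12 mm higher than shut. Pressed down on its pad it swings easily to 0.33, then resists with up to about 15 N (more nearer the hinge); past about 0.15 it clicks, springs to 0 and stays shut. Let go between 0.15 and 0.33 it springs up again.
- side_flap_b_pad (a point): centre of the ribbed thumb pad (12 mm across the rim, 40 along it) on top of that flap: 18 mm outside the hinge line, 68.4 mm above the underside when shut. Flap 118 mm along the rim, 26 wide; hinge line 46 mm from the box's middle towards its -y, 66 mm up; a 16 mm skirt hangs from the outer edge. Site x: outward from the box, y: along the rim, z: up out of the flap.
- mug: two-tone mug, 90 x 122 x 105 mm, standing beside the box; bystander. Origin: centre of its underside.
- jam_jar: jam jar with lid, 65 x 69 x 86 mm, standing on the other side of the box; bystander. Origin: centre of its underside.
- teaspoon: steel teaspoon, 134 mm long along its x, 12 mm high, lying in front of the box; bystander. Origin: centre of its underside.

How it is judged:
By the outcome, as a careful person would: the job done as asked, in the order asked, and still so for the second after the job is handed in, with the robot touching nothing.
It also fails if it takes over 48 s, if anything falls off the work surface, if the arm or the gripper's body presses on something with over 40 N, if the wrist force passes 120 N, or if a joint passes its speed limit or range.

## Robot

A 6-joint arm with a two-finger parallel gripper is mounted at the origin on a cart in front of the work surface, level with it; the furniture and walls round the work are solid. World frame = base frame: x ahead of the robot, y to its left, z up, the work surface at z = 0. Lengths are in mm, angles in rad, forces in N, time in s.
With the tool pointing down it reaches from about 275 to 1000 mm from the base axis. Payload 8.4 kg.
Tool frame: the origin (TCP) lies at the centre of the arm's flange, where the gripper is bolted on; the fingertips stand 173 mm ahead of it and the grasp point (between the pads) lies 155 mm ahead of it (r.nose_length is the distance from the TCP to the fingertips, in mm); z points along the fingers, y is the direction in which the jaws open and shut (so a half turn about z gives the same grasp; the last joint's range is limited). The gripper opens to 85 mm and grips with 20 to 120 N. Pads are 22 mm wide; open, the fingers measure 114 mm over their backs; the gripper's body (76 mm by 85 mm) begins 54 mm behind the grasp point. The pads swing forward as they close: fully open they stand 13 mm farther back than shut.
Start: joints at [1.233, 0.353, 1.633, -0, 1.155, -0.002], TCP at [205.952, 590.096, 404.681] pointing down, gripper open.
Joint ranges: [-2.63, 2.63], [-0.92, 2.1], [0.06, 2.66], [-1.3, 4.44], [0, 2.69], [-3.02, 3.02]. Speed limits (rad/s): [2.22, 2.22, 2.79, 3.14, 3.14, 3.14].

## Interface

Orientations are given as [roll, pitch, yaw] about the fixed x, y, z axes, in that order (R = Rz(yaw) Ry(pitch) Rx(roll)).
In Python, from rig import r, grab_frame, workorder gives the robot as it stands.
- The arm moves only by the tool carry_out, never from a script. Its argument "steps" is a list that holds one entry, the list of rows, each a list of 5 numbers: the opening in per cent of the stroke, from 0 (shut) to 100 (fully open), then the shift along the tool's x, y, z in m, then the turn about the tool's z in degrees. In form: [[[jaw, x, y, z, spin], ...]]. A call has 1 to 8 rows; each row is the pose to reach, as a shift and turn from the pose measured when the call began, along the tool's axes at that moment; what a row does not reach only later rows make up. A row lasts 1/10 s, in which the tool goes at most 50 mm and 8.59 degrees, less where a joint would pass 70% of its speed; a pose out of reach is approached as far as the arm can. A call with a gripper value outside its range is refused whole. The fingers move at their own pace and stop on an object; "squeeze" is the grip in N (left out, the last holds). Time passes only in rows, so rows that repeat a pose let the fingers close. It gives the time, the measured TCP pose, the force and the opening at its end, in the units of the state.
- r.sense(): the state, without advancing time (a new reading comes with each control period).
- grab_frame(name): name is "scene" or "side" or "wrist"; returns a dict with "image" (480x640x3 uint8, red, green, blue), "intrinsics" (3x3 intrinsics, pixels), "D" ([k1, k2, p1, p2, k3] as OpenCV has them; the pictures are not rectified), "eye" and "rotation" of the camera in the world; the wrist camera has in their place "T_tool_cam" (4x4, takes a point from camera to tool coordinates, whose origin is the TCP and whose axes are the flange's). Camera axes: x right, y up, looking along -z (the intrinsics and any distortion apply to the point x, -y, -z); pixel columns grow to the right and rows downward; lengths in mm; the calibration is good to about 2 mm. A picture is of the moment at which its call begins: read the wrist's pose just before it. There is no depth.
- workorder.sign_off(): hands the job in, once; it reports no verdict.
The state is a dict: "clock": time; "qpos": joint angles; "qvel": joint speeds; "joint_efforts": joint torques, N m; "eef_pos": TCP position; "tcp_rot": TCP orientation; "contact_force": force on the tool from outside, world axes, zero at the start; "wrist_torque": the same for the moment, N m; "opening": opening from 0.0 (shut) to 1.0 (fully open).
Only numpy, scipy, OpenCV 4.12 (cv2) and the standard library are available. Lean on these libraries where they do the work, as an engineer would, in place of code of your own. Each camera call takes 0.05 s, during which the arm holds its last target.

## Working session

There is one attempt and no reset: what is moved stays moved. The work goes in short steps, Python scripts to look and compute and a tool call to move; the robot and the scene stay as the last step left them, time stands still between calls to the robot, and variables do not carry over. Pictures are saved under pics/ and viewed, and the job is handed in when it is done.

Besides the shell and the picture viewer there is one more tool, called after "Request:" as a command line: name --argument value ..., lists and objects as JSON in quotes. carry_out: Moves the arm, as the interface text tells. Its arguments: {"type":"object","properties":{"steps":{"type":"array","items":{"type":"array","items":{"type":"array","items":{"type":"number"}}}},"squeeze":{"type":"number"}},"required":["steps"]}

```bash
ls; mkdir -p pics
python3 - <<'E'
from rig import r, grab_frame
import cv2
print(r.sense(), r.nose_length)
for n in ["scene","side","wrist"]:
    f=grab_frame(n); cv2.imwrite(f"pics/{n}0.png",f["image"][:,:,::-1])
    print(n,{k:v for k,v in f.items() if k!="image"})
E
```

```text
pics
{'clock': 0.0, 'qpos': array([ 1.23262666e+00,  3.53707017e-01,  1.63416059e+00,  2.76187100e-05,
        1.15519935e+00, -2.41196810e-03]), 'qvel': array([-7.17483056e-04, -5.46476617e-04, -6.82349894e-05, -5.81517725e-04,
        4.55977204e-04, -1.30607247e-03]), 'joint_efforts': array([-2.35844709e-03, -6.05247903e+01, -3.42059791e+01, -1.57502209e-04,
        9.34442942e-03,  1.43244597e-05]), 'eef_pos': array([205.85136518, 589.87328423, 403.91341378]), 'tcp_rot': array([-3.14011842e+00, -2.88071039e-05,  2.80582377e+00]), 'contact_force': array([-0.46816448,  0.31327496,  0.86448435]), 'wrist_torque': array([-0.02652378,  0.00426028,  0.05344964]), 'opening': 0.9989471423794478} 173.4
scene {'intrinsics': array([[584.34620717,   0.        , 328.49436835],
       [  0.        , 584.34620717, 243.89078002],
       [  0.        ,   0.        ,   1.        ]]), 'D': array([0.04794445, 0.        , 0.        , 0.        , 0.        ]), 'eye': array([-171.65504314, -566.62958625,  683.27981165]), 'rotation': array([ 0.98529709,  0.01867808, -0.82940061])}
side {'intrinsics': arr
[... 259 characters left out ...]
 -631.44272119,  549.4793018 ]), 'rotation': array([0.95995565, 0.0102118 , 0.00122716])}
wrist {'intrinsics': array([[428.75249594,   0.        , 322.7082552 ],
       [  0.        , 428.75249594, 239.66353064],
       [  0.        ,   0.        ,   1.        ]]), 'D': array([-0.08178126,  0.        ,  0.        ,  0.        ,  0.        ]), 'T_tool_cam': array([[ 3.63037714e-04,  9.65683864e-01,  2.59720124e-01,
         6.47149911e+01],
       [ 9.99999917e-01, -3.02099555e-04, -2.74545605e-04,
         3.26504904e-01],
       [-1.86662927e-04,  2.59720202e-01, -9.65683893e-01,
         3.10972493e+01],
       [ 0.00000000e+00,  0.00000000e+00,  0.00000000e+00,
         1.00000000e+00]])}
```

View pics/scene0.png

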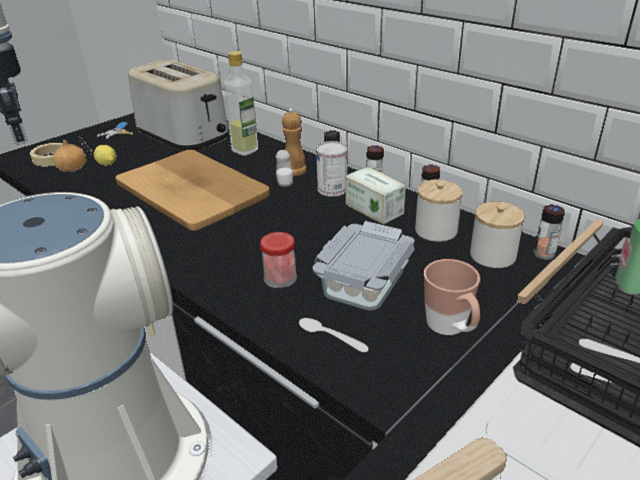

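View pics/side0.png

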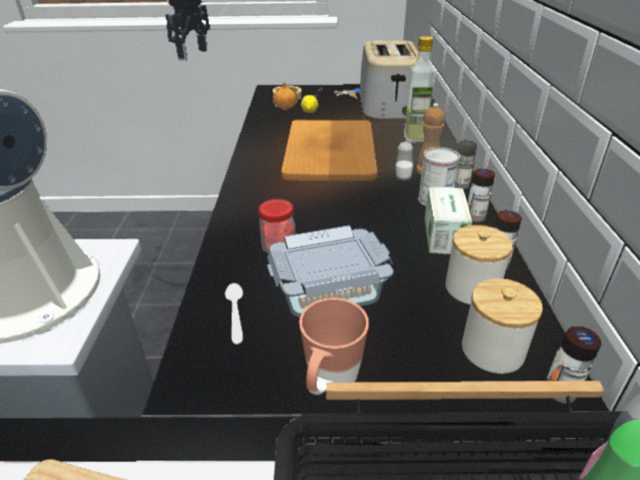

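View pics/wrist0.png

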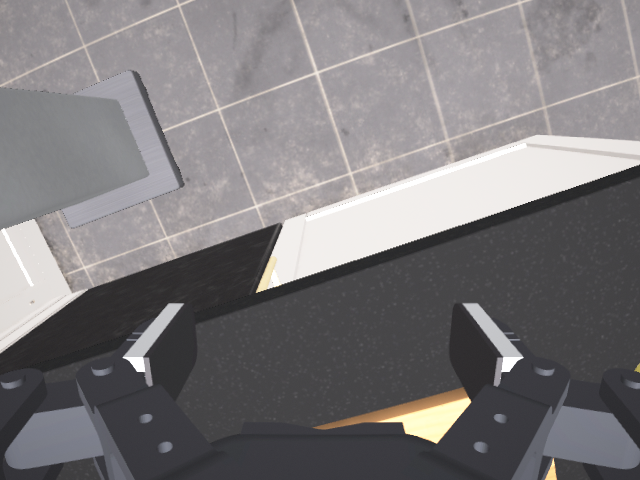

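The scene view shows the box at about (365,260), jar (279,260), mug (450,295) and spoon (333,333). In the side view the box is at (330,265). The wrist camera doesn't see it yet. I'll zoom in.

Run:
```python
import cv2
a=cv2.imread("pics/scene0.png")[215:315,300:430]; b=cv2.imread("pics/side0.png")[215:325,255:405]
cv2.imwrite("pics/sc_z.png",cv2.resize(a,None,fx=6,fy=6,interpolation=cv2.INTER_CUBIC)[:600,:800])
cv2.imwrite("pics/si_z.png",cv2.resize(b,None,fx=5,fy=5,interpolation=cv2.INTER_CUBIC)[:600,:800])
```

```text
(no output)
```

View pics/sc_z.png

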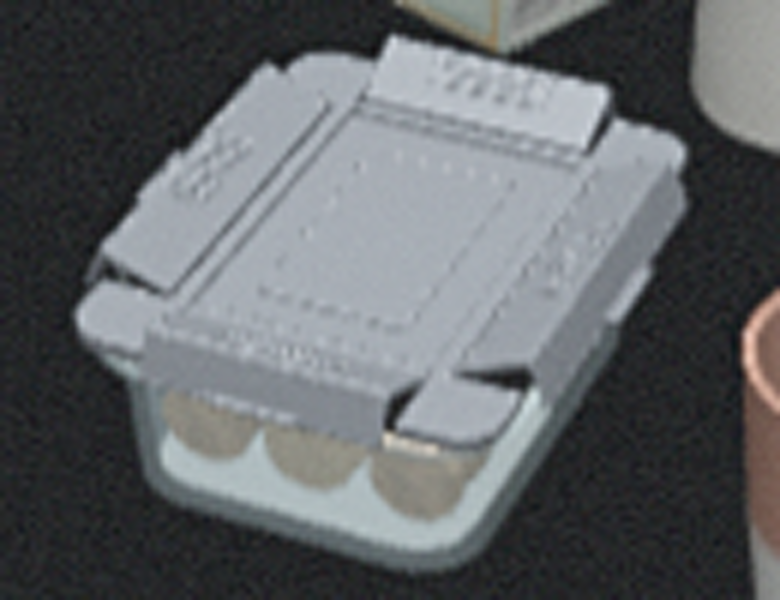

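View pics/si_z.png

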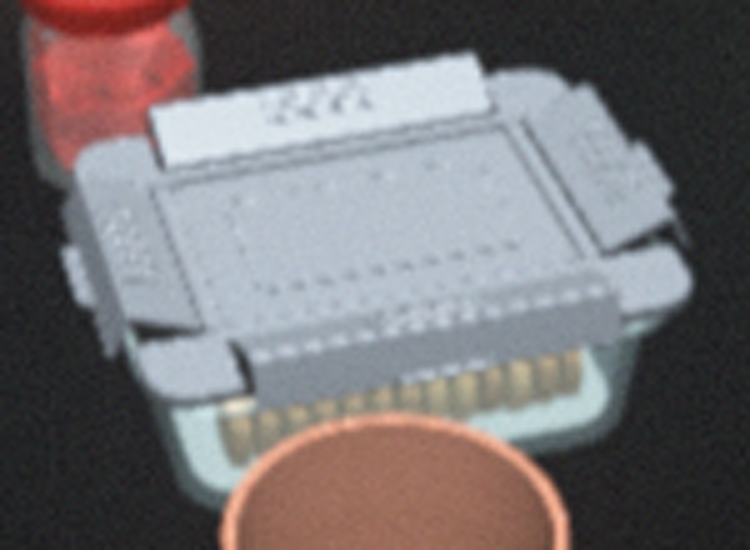

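```bash
cat > h.py <<'E'
import numpy as np, cv2
from scipy.spatial.transform import Rotation as Ro
from scipy.optimize import least_squares
def fixed(K,D,eye,rot):
    R=Ro.from_euler('xyz',rot).as_matrix()@np.diag([1,-1,-1.]); return K,D,np.array(eye),R
def wrist(f,s):
    T=np.eye(4);T[:3,:3]=Ro.from_euler('xyz',s['tcp_rot']).as_matrix();T[:3,3]=s['eef_pos']
    W=T@f['T_tool_cam']; return f['intrinsics'],f['D'],W[:3,3],W[:3,:3]@np.diag([1,-1,-1.])
def proj(c,P):
    K,D,e,R=c; rv=cv2.Rodrigues(R.T)[0]
    return cv2.projectPoints(np.asarray(P,float).reshape(-1,1,3),rv,-R.T@e,K,D)[0][:,0]
FL={'ea':(0,66,39),'sa':(90,46,59),'eb':(180,66,39),'sb':(270,46,59)}
TOP=1.2
def fpt(p,name,out,along,up=TOP):
    """p=x,y,z,yaw,tilts(ea,sa,eb,sb); point on flap, out from hinge"""
    a,h,_=FL[name]; t=p[4+list(FL).index(name)]
    q=np.array([h+out*np.cos(t)-up*np.sin(t),along,66+out*np.sin(t)+up*np.cos(t)])
    q=Ro.from_euler('z',np.deg2rad(a)).apply(q)
    return Ro.from_euler('z',p[3]).apply(q)+p[:3]
E
cat > fit0.py <<'E'
from h import *
from rig import grab_frame
cams={}
for n in ['scene','side']:
    f=grab_frame(n); cams[n]=fixed(f['intrinsics'],f['D'],f['eye'],f['rotation'])
# (cam, flap, out, along sign, zoom px)
ob=[('side','sa',26,1,(148,105)),('side','sa',26,-1,(475,52)),('side','sa',0,1,(165,168)),('side','sa',0,-1,(492,108)),
('side','ea',26,1,(585,85)),('side','ea',26,-1,(672,205)),('side','ea',0,1,(525,120)),('side','ea',0,-1,(605,250)),
('side','sb',26,-1,(245,360)),('side','sb',26,1,(618,288)),('side','eb',0,1,(203,328)),
('scene','sa',26,1,(105,245)),('scene','sa',26,-1,(270,65)),('scene','sa',0,1,(165,290)),('scene','sa',0,-1,(330,100)),
('scene','ea',26,1,(385,35)),('scene','ea',26,-1,(610,90)),('scene','ea',0,1,(360,95)),('scene','ea',0,-1,(580,155)),
('scene','sb',26,-1,(530,350)),('scene','sb',26,1,(685,170)),('scene','eb',26,-1,(147,332)),('scene','eb',26,1,(390,390))]
def px(o):
    u,v=o[4]; return np.array((300+u/6,215+v/6) if o[0]=='scene' else (255+u/5,215+v/5))
def res(p):
    return np.concatenate([proj(cams[o[0]],fpt(p,o[1],o[2],o[3]*FL[o[1]][2]))[0]-px(o) for o in ob])
s=least_squares(res,[530,0,0,.2,.4,.4,.4,.4],loss='soft_l1',x_scale=[50,50,10,.2,.1,.1,.1,.1])
print(s.x.round(3)); rr=s.fun.reshape(-1,2)
for o,e in zip(ob,rr): print(o[:4],e.round(1))
def ground(n,u,v,z):
    K,D,e,R=cams[n]; d=cv2.undistortPoints(np.array([[[u,v]]],float),K,D)[0,0]; d=R@[d[0],d[1],1]; return (e+d*(z-e[2])/d[2]).round()
print('mug top',[ground('side',*q,105) for q in [(300,325),(368,325),(334,299)]],'handle',ground('side',318,390,50))
print('jar top',[ground('side',*q,86) for q in [(260,210),(295,210),(277,203)]])
print('spoon',[ground('side',*q,5) for q in [(234,285),(238,343)]])
E
python3 fit0.py
```

```text
[ 5.28448e+02 -1.57000e+00  3.37000e-01  2.79000e-01  4.09000e-01
  3.81000e-01  3.39000e-01  4.02000e-01]
('side', 'sa', 26, 1) [-0.1  0.4]
('side', 'sa', 26, -1) [-0.4  0.1]
('side', 'sa', 0, 1) [-0.1  0.3]
('side', 'sa', 0, -1) [0.5 0.8]
('side', 'ea', 26, 1) [-0.1 -0.3]
('side', 'ea', 26, -1) [-0.   1.8]
('side', 'ea', 0, 1) [-1.3 -0.2]
('side', 'ea', 0, -1) [-0.9  0.5]
('side', 'sb', 26, -1) [0.7 0.1]
('side', 'sb', 26, 1) [0.1 0.2]
('side', 'eb', 0, 1) [ 0.3 -0.1]
('scene', 'sa', 26, 1) [-0.7 -0.2]
('scene', 'sa', 26, -1) [-0.6 -1.1]
('scene', 'sa', 0, 1) [ 1.2 -0.1]
('scene', 'sa', 0, -1) [ 0.5 -0. ]
('scene', 'ea', 26, 1) [ 0.7 -0.3]
('scene', 'ea', 26, -1) [ 0.1 -0.7]
('scene', 'ea', 0, 1) [-0.1 -0.1]
('scene', 'ea', 0, -1) [ 0.5 -1. ]
('scene', 'sb', 26, -1) [-0.2  1.4]
('scene', 'sb', 26, 1) [-2.8 -2.5]
('scene', 'eb', 26, -1) [-0.4 -1. ]
('scene', 'eb', 26, 1) [-0.3  0.7]
mug top [array([ 488., -190.,  105.]), array([ 575., -191.,  105.]), array([ 533., -141.,  105.])] handle [ 511. -248.   50.]
jar top [array([404., 122.,  86.]), array([468., 121.,  86.]), array([433., 146.,  86.])]
spoon [array([364.,   6.,   5.]), array([ 389., -128.,    5.])]
```

The fit from the two fixed cameras is good. The box is at about (528,-2), z offset 0.3 mm, yaw 0.279, and the flaps are tilted 0.34–0.41. The mug (533,-190), jar (436,115) and spoon are clear of the pads. Next I move over the box with the jaws shut.

Request:
carry_out --steps '[[[0, -0.033, -0.031, 0, 3.4], [0, -0.066, -0.062, 0, 6.8], [0, -0.099, -0.093, 0, 10.2], [0, -0.132, -0.124, 0, 13.6], [0, -0.165, -0.155, 0, 17], [0, -0.198, -0.186, 0, 20.4], [0, -0.231, -0.217, 0, 23.8], [0, -0.264, -0.248, 0, 27.2]]]'

```text
clock: 1.05
eef_pos: [373.9, 267.2, 404.7]
tcp_rot: [-3.142, 0.0, 2.329]
contact_force: [0.5, -0.4, 0.1]
opening: 0.001
```

Request:
carry_out --steps '[[[0, -0.045, -0.013, 0, 3.5], [0, -0.09, -0.026, 0, 7], [0, -0.135, -0.039, 0, 10.5], [0, -0.18, -0.052, 0, 14], [0, -0.225, -0.065, 0, 17.5], [0, -0.27, -0.078, 0, 21], [0, -0.315, -0.09, 0, 24.5], [0, -0.355, -0.101, 0, 27.4]]]'

```text
clock: 1.85
eef_pos: [545.3, -62.3, 404.9]
tcp_rot: [3.141, 0.001, 1.848]
contact_force: [1.6, 0.7, 0.6]
opening: -0.003
```

Run:
```python
from rig import r, grab_frame
import cv2,pickle
s=r.sense(); f=grab_frame("wrist"); pickle.dump((s,f),open("w1.pkl","wb"))
print(s['eef_pos'],s['tcp_rot'],s['contact_force'],s['clock'],s['qpos'])
cv2.imwrite("pics/w1.png",f["image"][:,:,::-1])
```

```text
[545.31368287 -62.28095744 404.91455224] [3.14104934e+00 6.08048065e-04 1.84758987e+00] [1.64825365 0.70009078 0.64716241] 1.85 [-1.16342402e-01  2.34644809e-01  1.79724372e+00 -3.94892044e-04
  1.10896935e+00 -3.92960281e-01]
```

View pics/w1.png

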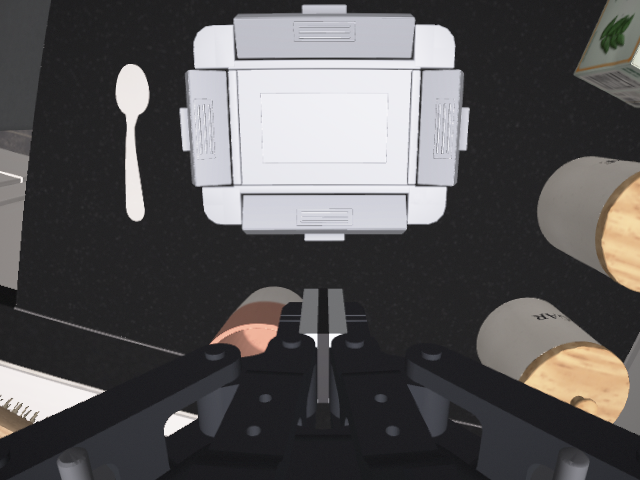

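The wrist view shows the lid square-on. The pads are at top (325,31), left (205,128), right (445,128) and bottom (325,217). I'll check these against the fixed-camera fit.

```bash
cat > fit1.py <<'E'
from h import *
import pickle
s,f=pickle.load(open('w1.pkl','rb')); c=wrist(f,s)
p0=np.array([528.4,-1.6,.3,.279,.409,.381,.36,.402])
pads={'sa':(325,31),'eb':(205,128),'ea':(445,128),'sb':(325,217)}
for k,v in pads.items(): print(k,proj(c,fpt(p0,k,18,0,2.4))[0].round(1),v)
ob=[('sa',0,1,(234,59)),('sa',0,-1,(414,59)),('sb',0,-1,(244,196)),('sb',0,1,(407,195)),('ea',0,1,(421,70)),('ea',0,-1,(417,184)),('eb',0,-1,(229,70)),('eb',0,1,(232,184))]
for o in ob: print(o,proj(c,fpt(p0,o[0],o[1],o[2]*FL[o[0]][2]))[0].round(1))
def res(q):
    p=p0.copy();p[:2]=q[:2];p[3]=q[2]
    return np.concatenate([proj(c,fpt(p,o[0],o[1],o[2]*FL[o[0]][2]))[0]-o[3] for o in ob]+[proj(c,fpt(p,k,18,0,2.4))[0]-v for k,v in pads.items()])
z=least_squares(res,[528,-2,.28],x_scale=[50,50,.2]);print(z.x, np.abs(z.fun).max())
p=p0.copy();p[:2]=(p0[:2]+2*z.x[:2])/3;p[3]=(p0[3]+2*z.x[2])/3
t=p.copy();t[4:]=0
for k in FL: print(k,'shut',fpt(t,k,18,0,2.4).round(1),'open',fpt(p,k,18,0,2.4).round(1))
E
python3 fit1.py
```

```text
sa [321.3  31.6] (325, 31)
eb [201.4 129.4] (205, 128)
ea [441.3 128.9] (445, 128)
sb [321.7 217.4] (325, 217)
('sa', 0, 1, (234, 59)) [234.1  60.3]
('sa', 0, -1, (414, 59)) [408.6  59.9]
('sb', 0, -1, (244, 196)) [239.9 193.5]
('sb', 0, 1, (407, 195)) [403.4 193.1]
('ea', 0, 1, (421, 70)) [417.8  70.1]
('ea', 0, -1, (417, 184)) [412.8 184.1]
('eb', 0, -1, (229, 70)) [224.9  70.5]
('eb', 0, 1, (232, 184)) [230.4 184.5]
[ 5.30605661e+02 -7.93733442e-01  2.79206866e-01] 3.524219312224261
ea shut [610.6  22.1  68.7] open [608.3  21.4  75.7]
sa shut [512.2  60.5  68.7] open [512.8  58.4  75.2]
eb shut [449.1 -24.2  68.7] open [451.  -23.7  74.9]
sb shut [547.5 -62.6  68.7] open [546.9 -60.3  75.6]
```

The two fits agree within about 2.5 mm. Now the -y side flap.

Request:
carry_out --steps '[[[0, -0.001, 0.002, 0.04, 0], [0, -0.001, 0.002, 0.08, 0], [0, -0.001, 0.002, 0.12, 0], [0, -0.001, 0.002, 0.145, 0], [0, -0.001, 0.002, 0.149, 0], [0, -0.001, 0.002, 0.152, 0], [0, -0.001, 0.002, 0.154, 0], [0, -0.001, 0.002, 0.154, 0]]]'

```text
clock: 2.7
eef_pos: [551.0, -67.1, 252.4]
tcp_rot: [3.137, 0.005, 1.844]
contact_force: [-0.8, 0.1, 0.2]
opening: 0.0
```

Request:
carry_out --steps '[[[0, 0, 0, 0, 0], [0, 0, 0, 0, 0]]]'

```text
clock: 2.9
eef_pos: [551.4, -67.1, 253.4]
tcp_rot: [3.136, 0.006, 1.844]
contact_force: [0.5, -0.4, 0.2]
opening: 0.001
```

```bash
python3 -c "
from rig import r
s=r.sense();print(s['eef_pos'],s['tcp_rot'],s['contact_force'],s['qpos'],s['qvel'])"
```

```text
[551.44045616 -67.10797417 253.44035307] [3.13552795 0.00576938 1.84420748] [ 0.49158393 -0.41687097  0.1918253 ] [-0.12289199  0.43633986  1.90458316 -0.0041848   0.79285229 -0.39339533] [ 0.00106381  0.00420361  0.00324686 -0.00014123 -0.00158226 -0.00010873]
```

Run:
```python
from rig import r, grab_frame
from h import *
s=r.sense(); R=Ro.from_euler('xyz',s['tcp_rot']).as_matrix(); print(R, s['eef_pos']+R@[0,0,173.4])
a=grab_frame("side")["image"][180:360,220:420,::-1]; b=grab_frame("wrist")["image"][:,:,::-1]
cv2.imwrite("pics/si2.png",cv2.resize(a,None,fx=3,fy=3)); cv2.imwrite("pics/w2.png",b)
```

```text
[[-0.27001295  0.96282827  0.00739719]
 [ 0.9628394   0.27004617 -0.00391738]
 [-0.00576935  0.00606457 -0.99996497]] [552.72312974 -67.78724821  80.04642776]
```

View pics/si2.png

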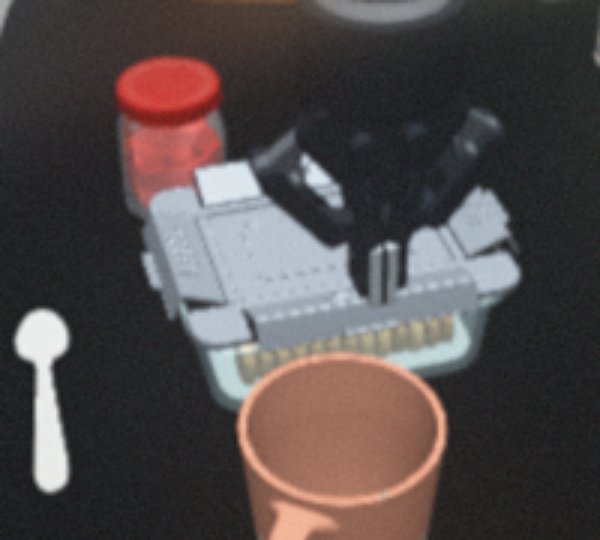

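View pics/w2.png

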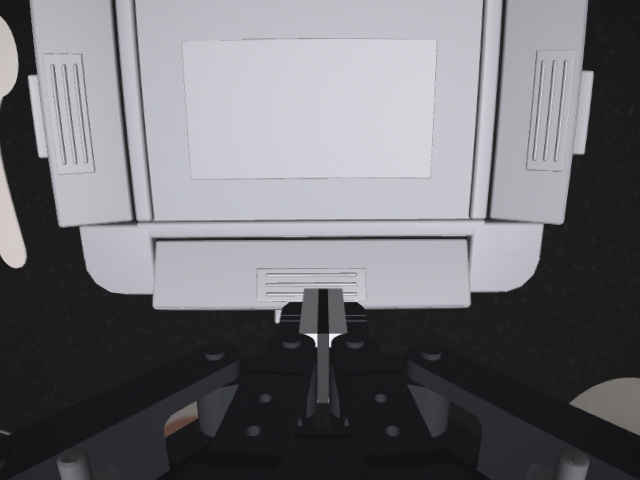

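The fingertips are about 7 mm too far outward and 4 mm along the rim: tip at (323,288), pad at (311,285). I'll correct before pressing.

Request:
carry_out --steps '[[[0, 0.004, -0.002, -0.002, 0], [0, 0.007, -0.003, -0.002, 0], [0, 0.007, -0.003, -0.002, 0]]]'

```text
clock: 3.3
eef_pos: [546.1, -60.8, 255.0]
tcp_rot: [3.137, 0.005, 1.844]
contact_force: [0.6, -0.2, 0.3]
opening: 0.004
```

```bash
cat >> h.py <<'E'
def tip(s):
    R=Ro.from_euler('xyz',s['tcp_rot']).as_matrix(); return s['eef_pos']+R@[0,0,173.4]
def go(s,P):
    """shift in tool axes (mm) to bring tip to world P"""
    R=Ro.from_euler('xyz',s['tcp_rot']).as_matrix(); return R.T@(np.array(P)-tip(s))
E
cat > st.py <<'E'
from h import *
from rig import r
import sys
s=r.sense(); print('tip',tip(s).round(1),'rot',s['tcp_rot'].round(4),'F',s['contact_force'].round(1),'t',s['clock'])
T={'ea':(610.6,22.1),'sa':(512.2,60.5),'eb':(449.1,-24.2),'sb':(547.5,-62.6)}
for k,v in T.items(): print(k,go(s,(*v,69.)).round(1))
E
python3 st.py
```

```text
tip [547.1 -61.4  81.6] rot [3.1366 0.0053 1.8445] F [ 0.6 -0.2  0.3] t 3.3
ea [63.3 83.6 12.7]
sa [126.9  -0.7  11.9]
eb [ 62.4 -84.4  11.9]
sb [-1.2 -0.  12.6]
```

Now the tip is on target; press.

Request:
carry_out --steps '[[[0, -0.001, 0, 0.004, 0], [0, -0.001, 0, 0.007, 0], [0, -0.001, 0, 0.009, 0], [0, -0.001, 0, 0.011, 0], [0, -0.001, 0, 0.012, 0], [0, -0.001, 0, 0.0125, 0]]]'

```text
clock: 3.9
eef_pos: [546.8, -62.4, 242.8]
tcp_rot: [3.136, 0.006, 1.844]
contact_force: [0.9, -1.1, 0.1]
opening: 0.001
```

```bash
python3 st.py
python3 - <<'E'
from rig import grab_frame
import cv2
cv2.imwrite("pics/w3.png",grab_frame("wrist")["image"][:,:,::-1])
E
```

```text
tip [548.1 -63.2  69.4] rot [3.1356 0.0064 1.8443] F [ 0.9 -1.1  0.1] t 3.9
ea [65.2 83.2  0.5]
sa [128.8  -1.2  -0.5]
eb [ 64.3 -84.8  -0.5]
sb [ 0.7 -0.4  0.4]
```

View pics/w3.png

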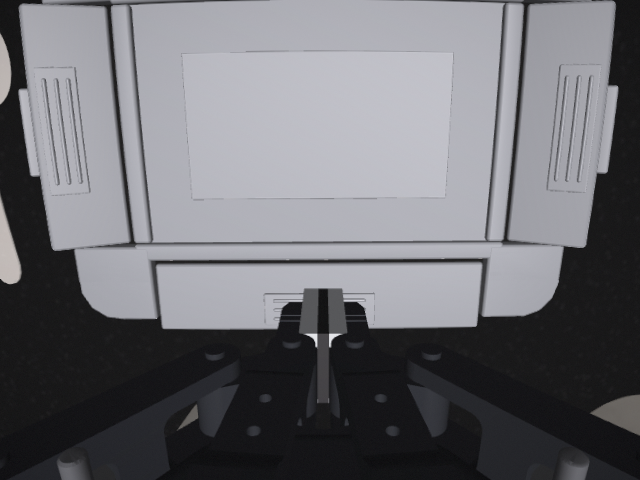

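The force is back to about 0 at tip height 69.4 and the flap looks flat, so this one has clicked. Lifting and moving to the +x end.

Request:
carry_out --steps '[[[0, 0, 0, -0.025, 0], [0, 0.02, 0.03, -0.025, 0], [0, 0.045, 0.06, -0.025, 0], [0, 0.065, 0.083, -0.02, 0], [0, 0.065, 0.083, -0.013, 0], [0, 0.065, 0.083, -0.013, 0]]]'

```text
clock: 4.55
eef_pos: [608.2, 23.5, 253.8]
tcp_rot: [3.139, 0.005, 1.846]
contact_force: [0.2, -0.5, 0.6]
opening: 0.005
```

```bash
python3 st.py
python3 - <<'E'
from rig import grab_frame
import cv2
cv2.imwrite("pics/w4.png",grab_frame("wrist")["image"][:,:,::-1])
E
```

```text
tip [608.8  22.8  80.5] rot [3.1391 0.0049 1.8455] F [ 0.2 -0.5  0.6] t 4.55
ea [-1.1  1.5 11.5]
sa [ 62.6 -82.8  10.9]
eb [  -1.8 -166.5   11. ]
sb [-65.5 -82.2  11.6]
```

View pics/w4.png

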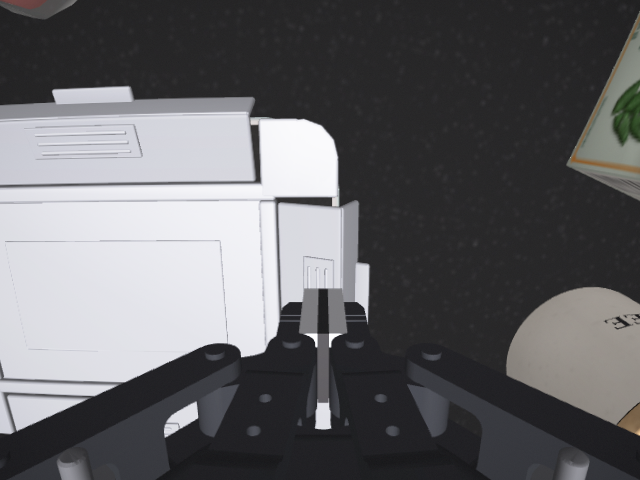

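The tip (col 323) lines up with the +x end pad (about col 319). Press.

Request:
carry_out --steps '[[[0, -0.001, 0.001, 0.004, 0], [0, -0.001, 0.001, 0.007, 0], [0, -0.001, 0.001, 0.009, 0], [0, -0.001, 0.001, 0.011, 0], [0, -0.001, 0.001, 0.0118, 0], [0, -0.001, 0.001, 0.0118, 0]]]'

```text
clock: 5.2
eef_pos: [609.9, 21.6, 243.5]
tcp_rot: [3.136, 0.005, 1.843]
contact_force: [3.3, 2.3, 4.4]
opening: 0.001
```

```bash
python3 st.py
python3 - <<'E'
from rig import grab_frame
import cv2
cv2.imwrite("pics/w5.png",grab_frame("wrist")["image"][:,:,::-1])
E
```

```text
tip [611.1  20.9  70.1] rot [3.1358 0.0053 1.8435] F [3.3 2.3 4.4] t 5.2
ea [ 1.3 -0.2  1.1]
sa [ 64.8 -84.6   0.3]
eb [ 2.000e-01 -1.682e+02  1.000e-01]
sb [-63.3 -83.8   1. ]
```

View pics/w5.png

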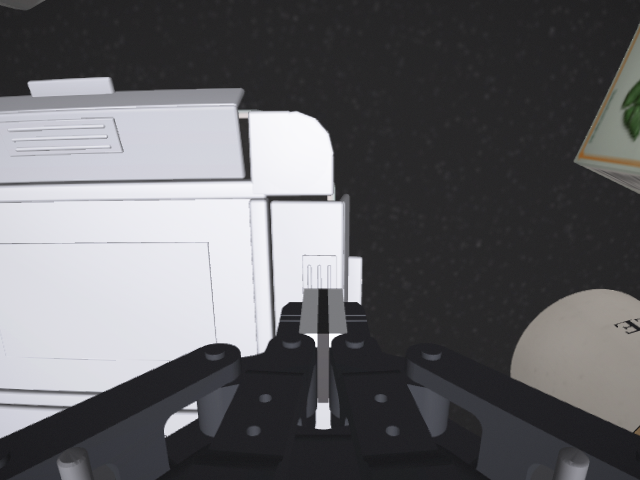

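There is still 4 N and the flap doesn't look fully flat. Pressing slightly further.

Request:
carry_out --steps '[[[0, 0, 0, 0.0015, 0], [0, 0, 0, 0.002, 0], [0, 0, 0, 0.002, 0]]]'

```text
clock: 5.55
eef_pos: [609.7, 21.0, 241.7]
tcp_rot: [3.137, 0.006, 1.843]
contact_force: [-0.8, -0.8, 7.9]
opening: 0.003
```

```bash
python3 st.py
python3 - <<'E'
from rig import grab_frame
import cv2
cv2.imwrite("pics/w6.png",grab_frame("wrist")["image"][:,:,::-1])
E
```

```text
tip [610.8  20.3  68.3] rot [3.1367 0.0057 1.8433] F [-0.8 -0.8  7.9] t 5.55
ea [ 1.8  0.3 -0.7]
sa [ 65.2 -84.1  -1.5]
eb [   0.7 -167.7   -1.5]
sb [-62.8 -83.3  -0.8]
```

View pics/w6.png

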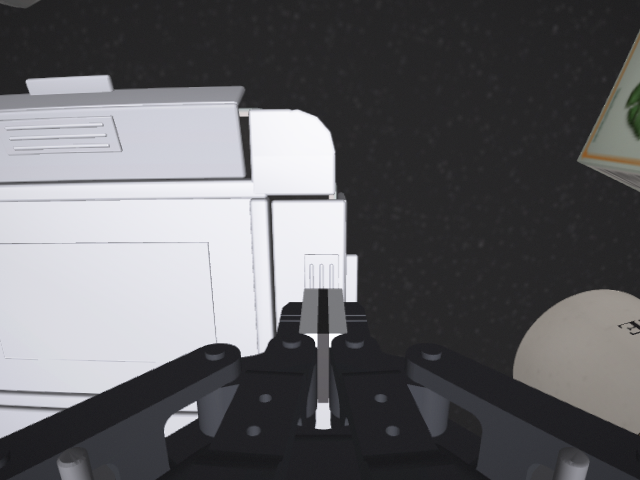

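The skirt edge has disappeared, so the flap is flat; the rest of the force is me pressing on it. On to the +y side flap.

Request:
carry_out --steps '[[[0, 0, 0, -0.025, 0], [0, 0.025, -0.03, -0.025, 0], [0, 0.05, -0.06, -0.025, 0], [0, 0.066, -0.084, -0.02, 0], [0, 0.066, -0.084, -0.014, 0], [0, 0.066, -0.084, -0.014, 0]]]'

```text
clock: 6.2
eef_pos: [510.2, 61.9, 254.1]
tcp_rot: [3.138, 0.006, 1.844]
contact_force: [0.1, 0.8, -0.1]
opening: 0.001
```

```bash
python3 st.py
python3 - <<'E'
from rig import grab_frame
import cv2
cv2.imwrite("pics/w7.png",grab_frame("wrist")["image"][:,:,::-1])
a=grab_frame("side")["image"][200:340,220:420,::-1]
cv2.imwrite("pics/si7.png",cv2.resize(a,None,fx=4,fy=4))
E
```

```text
tip [511.   61.1  80.7] rot [3.1385 0.0056 1.844 ] F [ 0.1  0.8 -0.1] t 6.2
ea [-64.4  85.3  12.3]
sa [-0.9  0.9 11.7]
eb [-65.4 -82.7  11.8]
sb [-128.9    1.7   12.4]
```

View pics/w7.png

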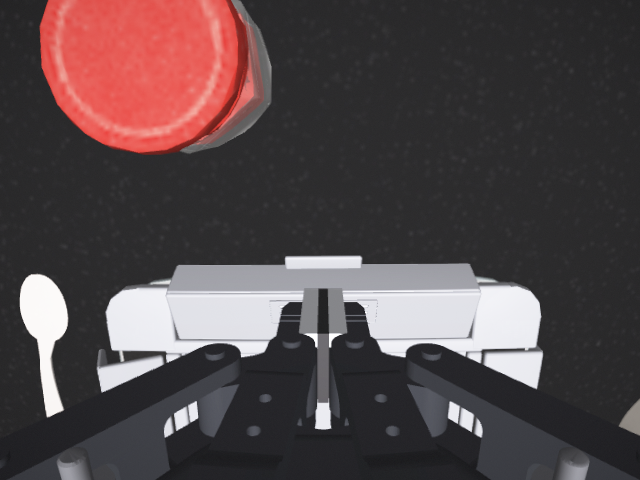

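View pics/si7.png

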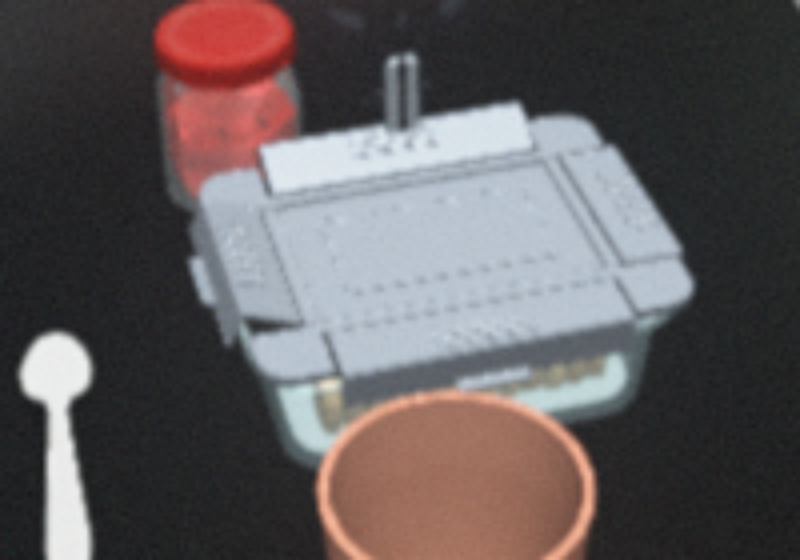

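The side view shows the -y and +x flaps flat, with the tip over the +y pad. Pressing.

Request:
carry_out --steps '[[[0, 0, 0.001, 0.004, 0], [0, 0, 0.001, 0.007, 0], [0, 0, 0.001, 0.009, 0], [0, 0, 0.001, 0.011, 0], [0, 0, 0.001, 0.0125, 0], [0, 0, 0.001, 0.0125, 0]]]'

```text
clock: 6.9
eef_pos: [513.2, 61.9, 242.2]
tcp_rot: [3.136, 0.006, 1.843]
contact_force: [-0.1, -0.3, -0.8]
opening: -0.0
```

```bash
python3 st.py
python3 - <<'E'
from rig import grab_frame
import cv2
cv2.imwrite("pics/w8.png",grab_frame("wrist")["image"][:,:,::-1])
E
```

```text
tip [514.4  61.2  68.8] rot [3.1361 0.006  1.843 ] F [-0.1 -0.3 -0.8] t 6.9
ea [-63.5  82.1   0.6]
sa [-0.  -2.3 -0.2]
eb [-64.7 -85.9  -0.3]
sb [-128.1   -1.4    0.6]
```

View pics/w8.png

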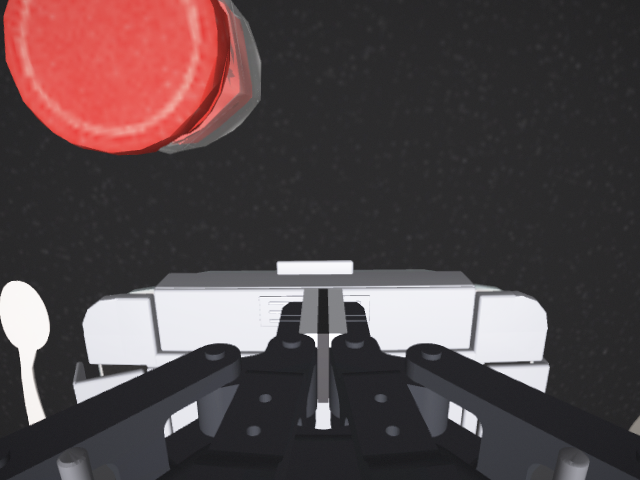

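Force is 0 at tip height 68.8 and the flap looks flat. On to the -x end flap.

Request:
carry_out --steps '[[[0, 0, 0, -0.025, 0], [0, -0.02, -0.03, -0.025, 0], [0, -0.045, -0.06, -0.025, 0], [0, -0.065, -0.086, -0.02, 0], [0, -0.065, -0.086, -0.014, 0], [0, -0.065, -0.086, -0.014, 0]]]'

```text
clock: 7.55
eef_pos: [447.4, -24.5, 255.5]
tcp_rot: [3.137, 0.006, 1.841]
contact_force: [0.4, 0.4, -0.9]
opening: 0.0
```

```bash
python3 st.py
python3 - <<'E'
from rig import grab_frame
import cv2
cv2.imwrite("pics/w9.png",grab_frame("wrist")["image"][:,:,::-1])
E
```

```text
tip [448.4 -25.2  82.1] rot [3.1373 0.0058 1.8412] F [ 0.4  0.4 -0.9] t 7.55
ea [  2.3 168.9  13.8]
sa [65.6 84.3 13.1]
eb [ 0.9  0.9 13.1]
sb [-62.4  85.5  13.9]
```

View pics/w9.png

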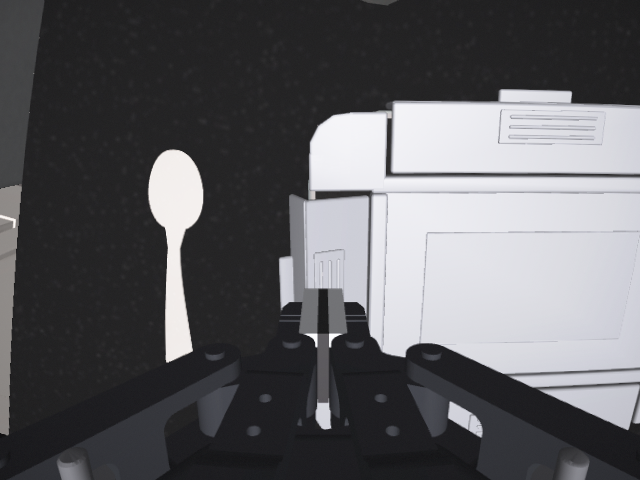

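Request:
carry_out --steps '[[[0, 0, 0, 0.005, 0], [0, 0, 0, 0.008, 0], [0, 0, 0, 0.0105, 0], [0, 0, 0, 0.0125, 0], [0, 0, 0, 0.014, 0], [0, 0, 0, 0.014, 0]]]'

```text
clock: 8.2
eef_pos: [448.4, -23.6, 241.7]
tcp_rot: [3.137, 0.006, 1.843]
contact_force: [-1.3, -0.4, 3.5]
opening: 0.0
```

```bash
python3 st.py
python3 - <<'E'
from rig import grab_frame
import cv2
cv2.imwrite("pics/w10.png",grab_frame("wrist")["image"][:,:,::-1])
E
```

```text
tip [449.5 -24.4  68.3] rot [3.1369 0.0059 1.8429] F [-1.3 -0.4  3.5] t 8.2
ea [1.500e+00 1.677e+02 1.000e-01]
sa [64.9 83.2 -0.6]
eb [ 0.3 -0.3 -0.7]
sb [-63.1  84.2   0.1]
```

View pics/w10.png

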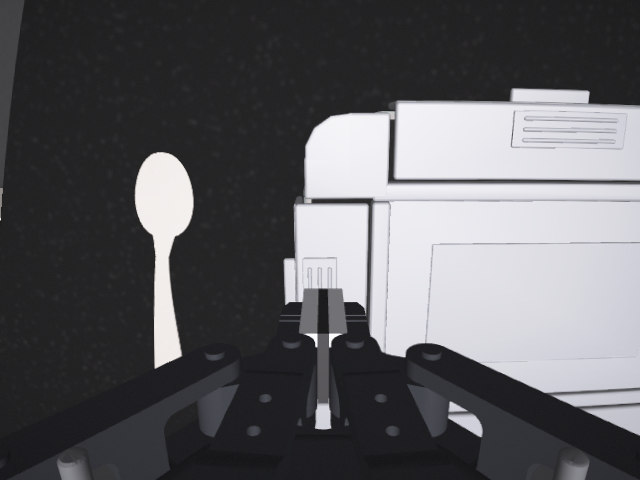

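It looks flat. Retracting to inspect all four.

Request:
carry_out --steps '[[[0, 0, 0, -0.03, 0], [0, 0, 0, -0.07, 0], [0, -0.015, 0.02, -0.11, 0], [0, -0.03, 0.04, -0.15, 0], [0, -0.045, 0.06, -0.16, 0], [0, -0.063, 0.084, -0.16, 0], [0, -0.063, 0.084, -0.16, 0], [0, -0.063, 0.084, -0.16, 0]]]'

```text
clock: 9.05
eef_pos: [545.3, -60.8, 401.8]
tcp_rot: [3.138, 0.005, 1.843]
contact_force: [-0.5, 0.4, -0.8]
opening: -0.002
```

Run:
```python
from rig import r,grab_frame
from h import *
s=r.sense(); f=grab_frame("wrist"); c=wrist(f,s)
cv2.imwrite("pics/w11.png",f["image"][:,:,::-1])
print(s['clock'],s['contact_force'])
p=[529.9,-1.1,.3,.279,0,0,0,0]; q=[529.9,-1.1,.3,.279,.38,.38,.38,.38]
for k in FL: print(k,'shut',proj(c,[fpt(p,k,26,FL[k][2]),fpt(p,k,26,-FL[k][2])]).round(),'open',proj(c,[fpt(q,k,26,FL[k][2]),fpt(q,k,26,-FL[k][2])]).round())
a=grab_frame("side")["image"][200:340,220:420,::-1]; b=grab_frame("scene")["image"][205:305,300:430,::-1]
cv2.imwrite("pics/si11.png",cv2.resize(a,None,fx=4,fy=4)); cv2.imwrite("pics/sc11.png",cv2.resize(b,None,fx=6,fy=6))
```

```text
9.05 [-0.53869661  0.44539289 -0.78454547]
ea shut [[457.  69.]
 [451. 184.]] open [[458.  67.]
 [451. 186.]]
sa shut [[231.  18.]
 [410.  17.]] open [[228.  18.]
 [413.  17.]]
eb shut [[193. 186.]
 [184.  71.]] open [[192. 188.]
 [183.  69.]]
sb shut [[403. 229.]
 [241. 230.]] open [[406. 229.]
 [239. 230.]]
```

View pics/w11.png

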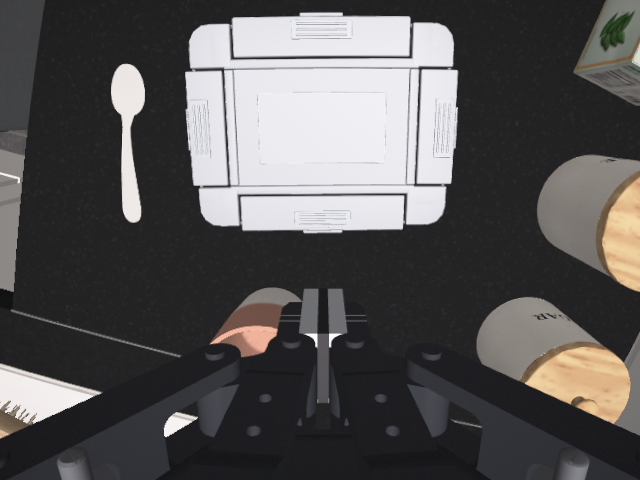

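View pics/si11.png

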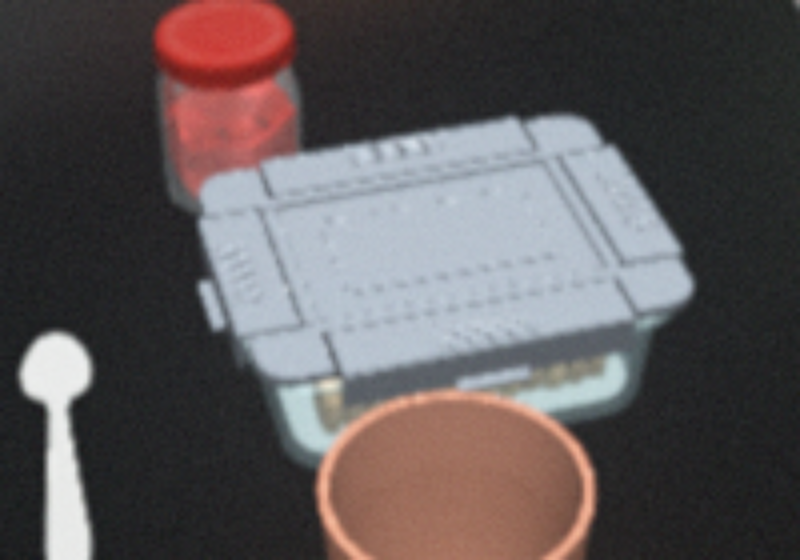

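View pics/sc11.png

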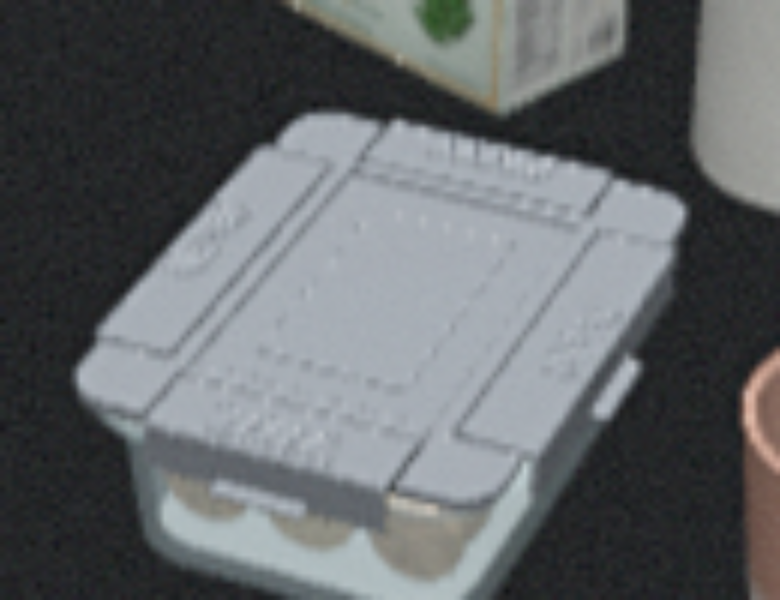

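All three views show the four flaps flat in line with the lid, with the box and bystanders where they started. Handing in.

```bash
python3 -c "
from rig import workorder
print(workorder.sign_off())"
```

```text
the job is handed in; nothing more can be done
None
```

All four rim flaps are pressed down and look clicked shut. I pressed each on its pad with the jaws closed, in the order -y side, +x end, +y side, -x end, then lifted clear. The job was handed in at about 9 s of the 48 s allowed.

- **Last checks:** after I lifted off, the scene, side and wrist views all showed the four flaps flat with the lid. By eye, the box, mug, jam jar and teaspoon had not moved. The gripper was touching nothing, and the wrist force was back to about zero.
- **First approach off target:** on the first descent the fingertips came down about 7 mm off. I saw this in the wrist image and corrected it before touching the flap.
- **+x end flap:** it was not fully shut on the first press, so I pressed it about 2 mm further. It then stayed flat after I lifted off. The highest force I read at the end of any press was about 8 N.
- **Measurement disagreement:** the fixed cameras and the wrist camera differed by about 2.5 mm on where the box was, close to the stated calibration. I aimed between the two.

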